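# Fit the battery pack in the transfer pump and lock it

## Robot

A 6-joint arm with a two-finger parallel gripper is mounted at the origin on the work surface. World frame = base frame: x ahead of the robot, y to its left, z up, the work surface at z = 0. Lengths are in m, angles in rad, forces in N, time in s.
With the tool pointing down it reaches from about 0.3 to 0.85 m from the base axis. Payload 4.2 kg.
Tool frame: the origin (TCP) lies between the finger pads; the fingertips stand 14 mm ahead of it and the grasp point (between the pads) lies 5 mm behind it; y points along the fingers, x is the direction in which the jaws open and shut, and the axes are right-handed (so a half turn about y gives the same grasp; the last joint's range is limited). The gripper opens to 91 mm and grips with 3 to 60 N. Pads are 32 mm wide; open, the fingers measure 118 mm over their backs; the gripper's body (76 mm by 178 mm) begins 60 mm behind the grasp point.
Start: joints at [1.255, 0.32, 1.565, -0, 1.257, -0.02], TCP at [0.168, 0.55, 0.228] pointing down, gripper open.
Joint ranges: [-3.11, 3.11], [-0.84, 2.01], [0.21, 2.61], [-1.34, 4.49], [0.05, 2.63], [-2.56, 2.56]. Speed limits (rad/s): [2.57, 2.57, 3.14, 3.14, 3.14, 3.14].

## Interface

Orientations are given as a 3x3 rotation matrix whose columns are the frame's x, y, z axes.
In Python, from cell import robot, vision, ticket gives the robot as it stands.
- The arm moves only by the tool step_arm, never from a script. Its argument "commands" is one flat list of numbers, 7 for each row, row after row: the gripper's target within -1 to 1 (shut at 1, half-way at 0, fully open at -1), then the shift along the tool's x, y, z in m, then the turn, a rotation vector about the tool's x, y, z in degrees. In form: [claw, tx, ty, tz, ax, ay, az, claw, tx, ty, tz, ax, ay, az, ...]. A call has 1 to 12 rows; each row shifts and turns the commanded pose from where the row before left it, along the tool's axes as they then stand; what a row does not reach is not made up. A row lasts 1/10 s, in which the tool goes at most 50 mm and 8.59 degrees, less where a joint would pass 70% of its speed; a pose out of reach is approached as far as the arm can. A call is refused whole if a number of a shift passes 0.05 or a number of a turn 8.59, either way. A call with a gripper value outside its range is refused whole. The fingers move at their own pace and stop on an object; "squeeze" is the grip in N (left out, the last holds). Time passes only in rows, so rows that do not move let the fingers close. It gives the time, the measured TCP pose, the force and the opening at its end, in the units of the state.
- robot.get_obs(): the state, without advancing time (a new reading comes with each control period).
- vision.read_camera(name): name is "side" or "top" or "wrist"; returns a dict with "img" (420x560x3 uint8, red, green, blue), "fov_y" (degrees; the focal length in pixels is half the picture's height over the tangent of half this angle, whatever the lens; pixels are square), "cx", "cy" (the principal point, pixels), "k1" (the pictures are not rectified: a ray, as slopes to the right and down, at radius r is drawn at 1 + k1 r^2 times it, then the intrinsics apply), "view" (4x4, takes a point from world to camera coordinates); the wrist camera has in their place "T_tool_cam" (4x4, takes a point from camera to tool coordinates, whose origin is the TCP and whose axes are the tool frame's). Camera axes: x right, y down, z forward; pixel columns grow to the right and rows downward; lengths in m; the calibration is good to about 2 mm. A picture is of the moment at which its call begins: read the wrist's pose just before it. There is no depth.
- ticket.job_done(): hands the job in, once; it reports no verdict.
The state is a dict: "time_s": time; "joint_positions": joint angles; "joint_velocities": joint speeds; "joint_torque": joint torques, N m; "eef_pos": TCP position; "tool_rot": TCP orientation; "wrist_force": force on the tool from outside, world axes, zero at the start; "torque": the same for the moment, N m; "width": finger opening in m.
Only numpy, scipy, OpenCV 4.12 (cv2) and the standard library are available. Lean on these libraries where they do the work, as an engineer would, in place of code of your own. Each camera call takes 0.05 s, during which the arm holds its last target.

## Task

Fit the long battery pack, the one with a tongue at one end, in the empty bay on top of the transfer pump: hook its tongue under the lip at the near end of the bay and swing the other end down by hand, without letting it fall, until the pack lies flat in the bay. Then slide the lock grip towards the pack as far as it goes, let go, and leave everything else on the bench where it is.

Things in the scene. Friction and masses are not known exactly. Their poses are not given: they have to be found in the camera images.
- pack: The long battery pack, loose, flat on the bench: black, 56 mm wide (y), 60 mm high, body 130 mm long (x -65 to +65 mm), with a tongue at its -x end and a ledge at its +x end. Origin at its centre, half-way up. x runs from tongue to ledge end, z up. Mass 0.48 to 0.78 kg, centre of mass within 6 mm of the origin. At the start x lies within 20 degrees of world x: the tongue points to the robot's side.
- pack_tongue (a point): Middle of the tip of the long pack's tongue, 81 mm from the pack's origin along its -x and 24 mm below it. The tongue is 36 mm wide, 8 mm thick (2 to 10 mm above the pack's underside) and sticks out 16 mm from the body.
- pack_ledge (a point): Middle of the long pack's ledge, on its top face, 56 mm from the origin along +x and 10 mm below it. The ledge is a step, 20 mm above the pack's underside, 18 mm long: the upper part of the pack ends at x +47 mm, the lower part at x +65 mm.
- pump: Cordless transfer pump, fixed on the bench: grey battery housing with the bay on top; beside it (+y side) a finned motor and dark round pump casing, up to 150 mm high, no nearer than 64 mm to the bay's centre line. Origin on the bench under the bay's centre. x along the bay from the lip end (robot's side) to the lock end, z up.
- bay_seat (a point): Where the pack's origin lies once the pack is home; the pack's axes then match these (as pump). Bay floor 30 mm below this point, 75 mm above the bench. Front wall at x -68 mm, rear wall at x +68 mm (22.5 mm high over the floor): 6 mm of play lengthwise. Side rails 12 mm high, 62 mm apart. Open on top.
- lip_edge (a point): Middle of the lip's edge, at the front wall's face: 68 mm from bay_seat along -x, 17 mm above the bay floor. The lip is 6 mm thick (14 to 20 mm above the floor); under it a pocket for the tongue, 62 mm wide, 22 mm deep, 14 mm high. A level pack cannot enter: go in tongue end down (about 20 degrees works); swung level, the tongue slides deeper under the lip. Axes as bay_seat.
- lock (a joint): Sliding lock behind the bay, m: 0 = open, 0.026 = end stop, locked; grows as the grip moves along bay_seat's -x, towards the pack. Starts at 0 to 0.006, clear of the bay; about 2 N moves it, and it stays where left. Its 6 mm thick steel bolt (underside 23.5 mm above the bay floor) slides over the ledge of a pack that is home, and runs against one that is not down.
- lock_grip (a point): Centre of the lock's black ribbed grip, a block 16 mm (x) by 24 mm (y) by 30 mm high on the bolt; its top is 15 mm above this point and nothing within 55 mm beside it (y) reaches higher than 15 mm below this point. Axes as bay_seat. Locked, it is at x +97 mm from bay_seat and 14.5 mm above it.
- short_pack: Another battery pack, of the wrong kind: 92 mm long, 56 mm wide, 60 mm high, no tongue. Origin at its centre. Leave alone.
- disc: Cutting disc lying flat, 115 mm across, 5 mm thick; origin at the centre of its underside. Leave alone.
- coupling: Aluminium hose coupling standing on end, about 60 mm across, 50 mm high; origin at its underside. Leave alone.
- tin: Steel tray of screws, 100 x 150 x 40 mm; origin at the centre of its underside. Leave alone.
- wrench: Spanner, 170 mm long, lying along world x between the packs and the pump; origin under its middle. Leave alone.
- screwdriver: Screwdriver, 200 mm long, lying to the robot's right. Leave alone.
- jar: Closed glass jar, 68 mm across, 90 mm high, behind the pump; origin at its underside. Leave alone.
- brush: Brush, 200 mm long, lying to the left of the pump. Leave alone.
Mind the look-alikes: they are no part of the job. What is shaped like the pack but green is not meant.

How it is judged:
On the way, in this order (a step that is already met when the one before it is completed fails the run):
1. the pack's tongue is under the lip while its other end is still raised (x of pack_tongue in the frame of lip_edge between -0.03 and -0.002 m and z of pack_tongue in the frame of lip_edge below -0.003 m and y of pack_tongue in the frame of lip_edge between -0.03 and 0.03 m and angle between pack's own z axis and vertical above 0.06 rad), for 0.05 s.
2. the pack lies flat in the bay, tongue under the lip, the lock not yet closed (x of pack in the frame of bay_seat between -0.007 and 0.007 m and y of pack in the frame of bay_seat between -0.007 and 0.007 m and z of pack in the frame of bay_seat between -0.004 and 0.003 m and angle between the x axis of pack and the x axis of bay_seat, either way round below 0.1 rad and angle between pack's own z axis and vertical below 0.04 rad and x of pack_tongue in the frame of lip_edge below -0.005 m and z of pack_tongue in the frame of lip_edge below -0.003 m and value of joint lock below 0.016 m), for 0.1 s.
At the end, for the whole second after the job is handed in: The long pack lies in the bay: its origin within 7 mm of bay_seat along x and y and within 3 mm (above) or 4 mm (below) in height, level within 0.04 rad, in line within 0.1 rad, the tongue's tip at least 5 mm under the lip; the lock at 0.023 m or more; the pack at rest (x of pack in the frame of bay_seat between -0.007 and 0.007 m and y of pack in the frame of bay_seat between -0.007 and 0.007 m and z of pack in the frame of bay_seat between -0.004 and 0.003 m and angle between the x axis of pack and the x axis of bay_seat, either way round below 0.1 rad and angle between pack's own z axis and vertical below 0.04 rad and x of pack_tongue in the frame of lip_edge below -0.005 m and z of pack_tongue in the frame of lip_edge below -0.003 m and value of joint lock above 0.023 m and linear speed of pack below 0.02 m/s); the robot touches nothing.
It fails at once if the pack is let fall into the bay (it turns faster than 5 rad/s there) (distance between pack and bay_seat below 0.045 m and angular speed of pack above 5 rad/s).
It fails at once if another thing on the bench is moved by more than 30 mm (distance of any of short_pack, disc, coupling, tin, wrench, screwdriver, jar, brush from where it was at the start of the episode above 0.03 m).
It also fails if it takes over 53 s, if anything falls off the work surface, if the arm or the gripper's body presses on something with over 40 N, if the wrist force passes 120 N, or if a joint passes its speed limit or range.

## Working session

There is one attempt and no reset: what is moved stays moved. The work goes in short steps, Python scripts to look and compute and a tool call to move; the robot and the scene stay as the last step left them, time stands still between calls to the robot, and variables do not carry over. Pictures are saved under pics/ and viewed, and the job is handed in when it is done.

Besides the shell and the picture viewer there is one more tool, called as name(argument=value, ...) on one line, values as JSON. step_arm: Moves the arm, as the interface text tells. Its arguments: {"type":"object","properties":{"commands":{"type":"array","items":{"type":"number"}},"squeeze":{"type":"number"}},"required":["commands"]}

```bash
ls; mkdir -p pics
cat > h.py <<'E'
import numpy as np, cv2
from cell import robot, vision, ticket
def K(c):
    h,w=c['img'].shape[:2]; f=h/2/np.tan(np.radians(c['fov_y'])/2); return f,c['cx'],c['cy'],c['k1']
def campose(c,obs=None):
    if 'view' in c: return np.linalg.inv(np.array(c['view']))
    T=np.eye(4);T[:3,:3]=obs['tool_rot'];T[:3,3]=obs['eef_pos'];return T@np.array(c['T_tool_cam'])
def ray(c,u,v,obs=None):
    f,cx,cy,k=K(c); M=np.array([[f,0,cx],[0,f,cy],[0,0,1.]])
    p=cv2.undistortPoints(np.array([[[u,v]]],float),M,np.array([k,0,0,0,0.]))[0,0]
    T=campose(c,obs); d=T[:3,:3]@np.array([p[0],p[1],1]); return T[:3,3],d
def onz(c,u,v,z,obs=None):
    o,d=ray(c,u,v,obs); return o+d*(z-o[2])/d[2]
def proj(c,P,obs=None):
    f,cx,cy,k=K(c); q=np.linalg.inv(campose(c,obs))@np.append(P,1); x=q[:2]/q[2]; return x*(1+k*(x@x))*f+[cx,cy]
def snap(name,fn):
    obs=robot.get_obs(); c=vision.read_camera(name); cv2.imwrite('pics/'+fn,c['img'][:,:,::-1]); np.save('pics/'+fn+'.npy',{'c':c,'o':obs},allow_pickle=True); return c,obs
def load(fn):
    d=np.load('pics/'+fn+'.npy',allow_pickle=True).item(); return d['c'],d['o']
E
python3 - <<'E'
from h import *
for n in ['side','top','wrist']:
    c,o=snap(n,n+'1.png'); print(n,K(c),campose(c,o).round(3).tolist())
print(o)
E
```

```text
pics
side (np.float64(388.1914976568002), 278.3031479513781, 211.5125983448417, -0.06545183557016457) [[0.884, -0.285, 0.37, 0.026], [-0.467, -0.534, 0.705, -0.91], [-0.003, -0.796, -0.605, 0.842], [0.0, 0.0, 0.0, 1.0]]
top (np.float64(499.21223700601905), 280.45565548414646, 202.81728728583178, -0.13012791833471923) [[-0.005, -0.992, 0.123, 0.346], [-1.0, 0.004, -0.01, -0.021], [0.009, -0.123, -0.992, 1.327], [0.0, 0.0, 0.0, 1.0]]
wrist (np.float64(292.6003781625281), 278.23632790128823, 206.50537816965704, -0.012305960758247128) [[0.292, 0.921, 0.26, 0.094], [0.957, -0.28, -0.08, 0.573], [-0.001, 0.272, -0.962, 0.383], [0.0, 0.0, 0.0, 1.0]]
{'time_s': 0.1, 'joint_positions': array([ 1.25496922e+00,  3.20232014e-01,  1.56551296e+00, -9.85731512e-06,
        1.25743829e+00, -1.99813471e-02]), 'joint_velocities': array([-0.00061975, -0.00083518, -0.00356033,  0.00041166,  0.00063118,
       -0.00110815]), 'joint_torque': array([ 2.05373190e-04, -4.13340962e+01, -2.32513690e+01,  7.29662832e-02,
        4.21818614e-02, -4.88103569e-05]), 'eef_pos': array([0.16750108, 0.54961976, 0.22721914]), 'tool_rot': array([[ 2.91545675e-01, -4.85134299e-04, -9.56556786e-01],
       [ 9.56555586e-01, -1.51485046e-03,  2.91546078e-01],
       [-1.59047949e-03, -9.99998735e-01,  2.24098251e-05]]), 'wrist_force': array([-0.08719267,  0.12878832, -1.03299154]), 'torque': array([-0.00904983,  0.00888799,  0.01245361]), 'width': 0.09119689976229804}
```

View pics/top1.png

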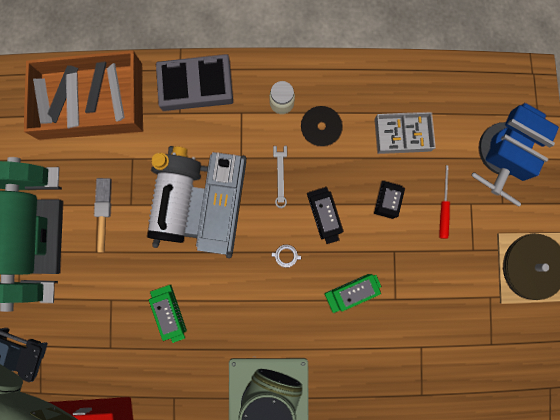

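View pics/side1.png

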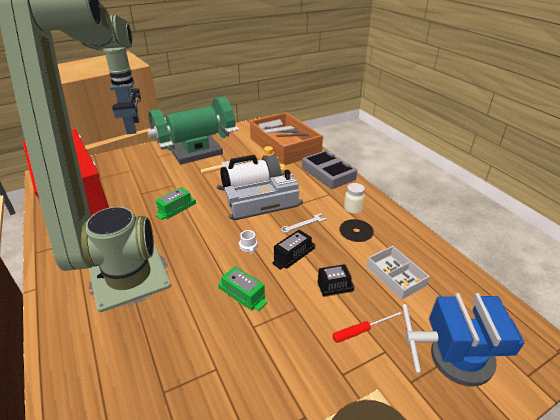

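View pics/wrist1.png

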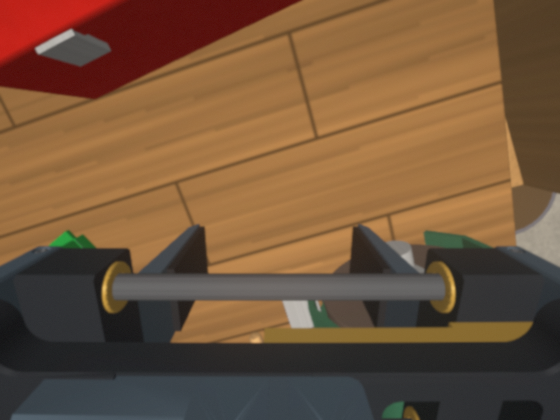

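Run:
```python
from h import *
c,o=load('top1.png'); im=c['img'][:,:,::-1]
a=im[140:270,190:350]; cv2.imwrite('pics/z1.png',cv2.resize(a,None,fx=4.5,fy=4.5,interpolation=cv2.INTER_CUBIC))
c,o=load('side1.png'); im=c['img'][:,:,::-1]
a=im[150:280,210:350]; cv2.imwrite('pics/z2.png',cv2.resize(a,None,fx=4.5,fy=4.5,interpolation=cv2.INTER_CUBIC))
```

```text
(no output)
```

View pics/z1.png

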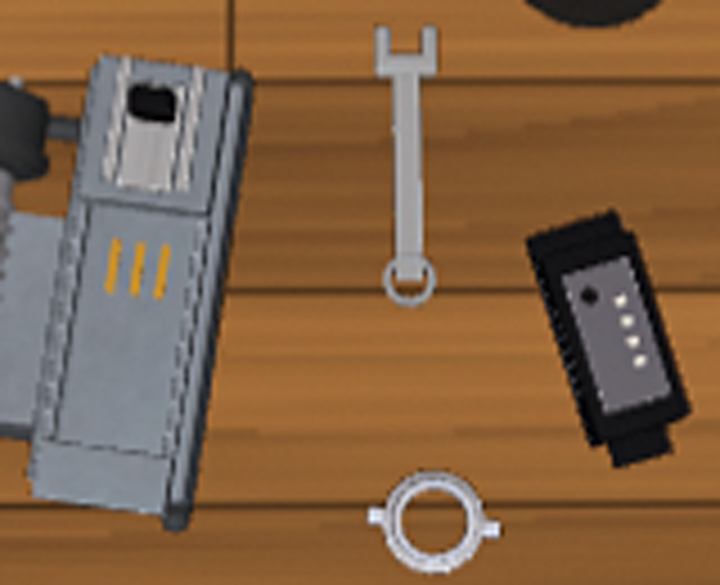

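View pics/z2.png

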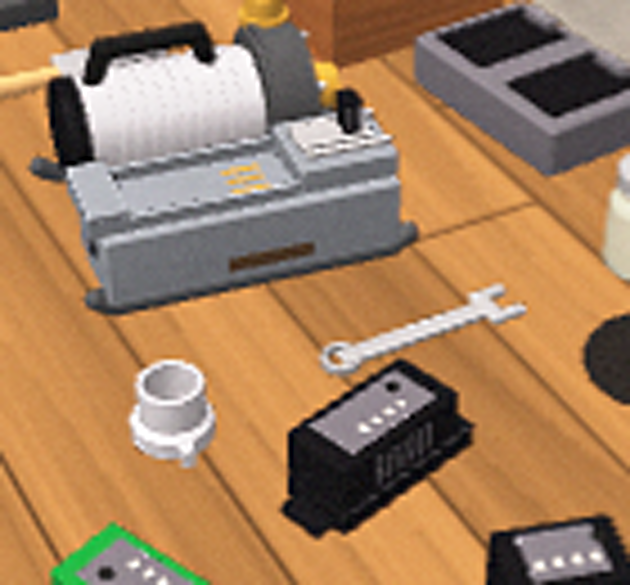

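Run:
```python
from h import *
c,o=load('top1.png')
f=lambda x,y,z: onz(c,190+(x+.5)/4.5-.5,140+(y+.5)/4.5-.5,z)
for n,x,y,z in [('packNL',590,443,.06),('packNR',690,410,.06),('packFL',528,240,.06),('packFR',630,222,.06),('tongueL',617,467,.01),('tongueR',672,450,.01),('label1',563,272,.06),('l2',628,254,.06),('l3',605,413,.06),('l4',670,392,.06),
 ('rearL',85,198,.0975),('rearR',213,213,.0975),('lipL',50,440,.095),('lipR',168,455,.095),('grip',153,100,.1345)]:
    print(n,f(x,y,z).round(4))
```

```text
packNL [ 0.412  -0.1358  0.06  ]
packNR [ 0.4303 -0.1928  0.06  ]
packFL [ 0.5278 -0.1021  0.06  ]
packFR [ 0.538  -0.1606  0.06  ]
tongueL [ 0.4004 -0.156   0.01  ]
tongueR [ 0.4101 -0.1885  0.01  ]
label1 [ 0.5094 -0.1218  0.06  ]
l2 [ 0.5196 -0.1591  0.06  ]
l3 [ 0.4289 -0.1445  0.06  ]
l4 [ 0.4406 -0.1816  0.06  ]
rearL [0.547  0.1458 0.0975]
rearR [0.5383 0.0746 0.0975]
lipL [0.413  0.1639 0.095 ]
lipR [0.4046 0.0989 0.095 ]
grip [0.5945 0.1047 0.1345]
```

```bash
cat >> h.py <<'E'
from scipy.spatial.transform import Rotation as R
def frame(yaw,tilt):  # tool rot for pack yaw (deg), tilt deg (+x end raised)
    y=np.radians(yaw); t=np.radians(tilt)
    x0=np.array([np.cos(y),np.sin(y),0]); y0=np.array([-np.sin(y),np.cos(y),0]); z0=np.array([0,0,1.])
    px=np.cos(t)*x0+np.sin(t)*z0; pz=-np.sin(t)*x0+np.cos(t)*z0
    return np.column_stack([y0,-pz,-px]), np.column_stack([px,y0,pz])
def plan(p0,R0,p1,R1,n,claw):
    "equal rows from pose 0 to 1; rounded"
    rv=R.from_matrix(R0.T@R1).as_rotvec(); out=[]; p=p0.copy();Rc=R0.copy()
    for i in range(1,n+1):
        Rt=R0@R.from_rotvec(rv*i/n).as_matrix(); pt=p0+(p1-p0)*i/n
        s=np.round(Rc.T@(pt-p),4); a=np.round(np.degrees(R.from_matrix(Rc.T@Rt).as_rotvec()),2)
        p=p+Rc@s; Rc=Rc@R.from_rotvec(np.radians(a)).as_matrix()
        out+= [claw,*s.tolist(),*a.tolist()]
        assert abs(s).max()<.05 and abs(a).max()<8.59,(s,a)
    print(str([float('%g'%(v+0)) for v in out]).replace(' ','')); return p,Rc
E
python3 - <<'E'
from h import *
o=robot.get_obs(); p,Rr=o['eef_pos'],o['tool_rot']
p,Rr=plan(p,Rr,np.array([.4757,.1208,.30]),frame(-9,0)[0],12,-1); print(p)
E
```

```text
[-1.0,-0.0267,-0.006,-0.035,0.0,-0.66,-0.01,-1.0,-0.0271,-0.006,-0.0347,0.0,-0.66,0.0,-1.0,-0.0275,-0.0061,-0.0343,0.0,-0.67,-0.01,-1.0,-0.0279,-0.006,-0.0341,0.0,-0.66,0.0,-1.0,-0.0283,-0.006,-0.0337,0.0,-0.66,-0.01,-1.0,-0.0287,-0.0061,-0.0334,0.0,-0.66,-0.01,-1.0,-0.0291,-0.006,-0.033,0.0,-0.67,0.0,-1.0,-0.0294,-0.0061,-0.0327,0.0,-0.66,-0.01,-1.0,-0.0298,-0.006,-0.0324,0.0,-0.66,-0.01,-1.0,-0.0302,-0.0061,-0.032,0.0,-0.66,0.0,-1.0,-0.0306,-0.006,-0.0317,0.0,-0.67,-0.01,-1.0,-0.0309,-0.0061,-0.0313,-0.01,-0.66,0.0]
[0.4757147  0.1208239  0.30003444]
```

step_arm(commands=[-1,-0.027,-0.006,-0.035,0,-0.66,0,-1,-0.027,-0.006,-0.035,0,-0.66,0,-1,-0.028,-0.006,-0.034,0,-0.66,0,-1,-0.028,-0.006,-0.034,0,-0.66,0,-1,-0.028,-0.006,-0.034,0,-0.66,0,-1,-0.029,-0.006,-0.033,0,-0.66,0,-1,-0.029,-0.006,-0.033,0,-0.66,0,-1,-0.029,-0.006,-0.033,0,-0.66,0,-1,-0.03,-0.006,-0.032,0,-0.66,0,-1,-0.03,-0.006,-0.032,0,-0.66,0,-1,-0.031,-0.006,-0.032,0,-0.66,0,-1,-0.031,-0.006,-0.031,0,-0.66,0])

```text
time_s: 1.35
eef_pos: [0.4758, 0.1186, 0.3001]
tool_rot: [[0.157, -0.0, -0.988], [0.988, 0.0, 0.157], [0.0, -1.0, 0.0]]
wrist_force: [0.6, 0.3, -0.0]
width: 0.0909
```

step_arm(commands=[-1,0,0,0,0,0,0,-1,0,0,0,0,0,0])

```text
time_s: 1.55
eef_pos: [0.4753, 0.1197, 0.2995]
tool_rot: [[0.159, -0.001, -0.987], [0.987, 0.0, 0.159], [0.0, -1.0, 0.001]]
wrist_force: [-0.4, 0.2, -0.0]
width: 0.091
```

Run:
```python
from h import *
c,o=snap('wrist','w2.png');print(o['eef_pos'],o['tool_rot'].round(3),o['time_s'])
```

```text
[0.47526343 0.11970933 0.29953791] [[ 0.159 -0.001 -0.987]
 [ 0.987  0.     0.159]
 [ 0.    -1.     0.001]] 1.55
```

View pics/w2.png

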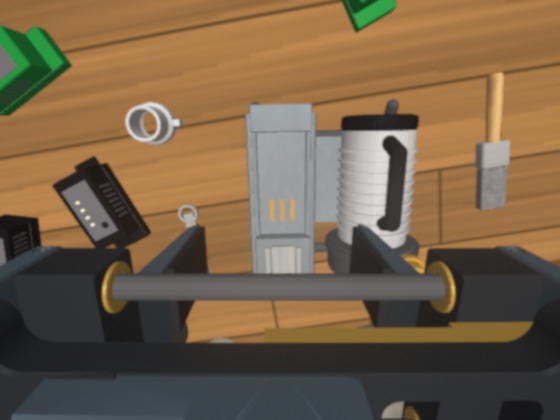

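Run:
```python
from h import *
c,o=load('w2.png'); im=c['img'][:,:,::-1]
a=im[95:275,235:335]; cv2.imwrite('pics/z3.png',cv2.resize(a,None,fx=4,fy=3.3,interpolation=cv2.INTER_CUBIC))
```

```text
(no output)
```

View pics/z3.png

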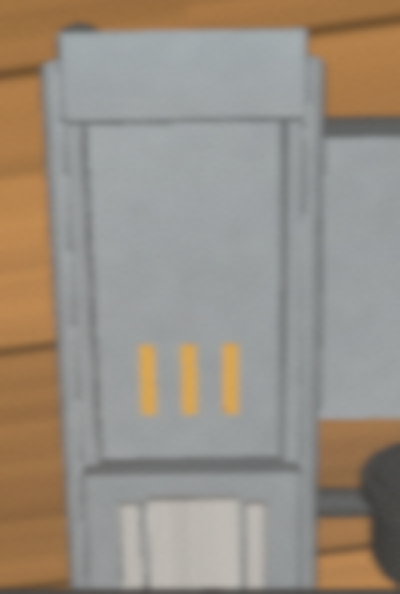

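Run:
```python
from h import *
c,o=load('w2.png')
f=lambda x,y,z: onz(c,235+(x+.5)/4-.5,95+(y+.5)/3.3-.5,z,o)
for n,x,y,z in [('lipL',63,121,.095),('lipR',306,121,.095),('lipfarL',60,32,.095),('lipfarR',306,30,.095),('rearL',86,471,.0975),('rearR',300,467,.0975),('railUL',87,130,.075),('railUR',284,130,.075),('railLL',102,455,.075),('railLR',281,455,.075),('stripe',189,380,.075)]:
    print(n,f(x,y,z).round(4))
```

```text
lipL [0.4018 0.0987 0.095 ]
lipR [0.4133 0.1703 0.095 ]
lipfarL [0.3716 0.1034 0.095 ]
lipfarR [0.3824 0.1744 0.095 ]
rearL [0.5353 0.0815 0.0975]
rearR [0.5448 0.1509 0.0975]
railUL [0.4064 0.1037 0.075 ]
railUR [0.4163 0.1651 0.075 ]
railLL [0.5377 0.085  0.075 ]
railLR [0.5476 0.1462 0.075 ]
stripe [0.5101 0.1199 0.075 ]
```

Run:
```python
from h import *
o=robot.get_obs(); p,Rr=o['eef_pos'],o['tool_rot']
p,Rr=plan(p,Rr,np.array([.483,-.146,.27]),frame(16.4,0)[0],10,-1); print(p,o['joint_positions'])
```

```text
[-1.0,-0.0262,0.0029,-0.005,-0.01,-2.55,0.0,-1.0,-0.0264,0.003,-0.0039,-0.01,-2.54,0.01,-1.0,-0.0265,0.0029,-0.0026,0.0,-2.55,0.0,-1.0,-0.0266,0.003,-0.0015,-0.01,-2.55,0.0,-1.0,-0.0267,0.0029,-0.0004,-0.01,-2.54,0.0,-1.0,-0.0266,0.003,0.0009,-0.01,-2.55,0.01,-1.0,-0.0266,0.0029,0.0021,0.0,-2.55,0.0,-1.0,-0.0264,0.0029,0.0032,-0.01,-2.54,0.0,-1.0,-0.0263,0.003,0.0044,-0.01,-2.55,0.0,-1.0,-0.0261,0.0029,0.0056,-0.01,-2.55,0.01]
[ 0.48300703 -0.14601279  0.27004211] [ 2.24522782e-01  1.45160890e-01  1.61865574e+00  6.91428413e-04
  1.37901831e+00 -1.18813210e+00]
```

step_arm(commands=[-1,-0.026,0.003,-0.005,0,-2.55,0,-1,-0.0265,0.003,-0.004,0,-2.55,0,-1,-0.0265,0.003,-0.0025,0,-2.55,0,-1,-0.0265,0.003,-0.0015,0,-2.55,0,-1,-0.0265,0.003,-0.0005,0,-2.55,0,-1,-0.0265,0.003,0.001,0,-2.55,0,-1,-0.0265,0.003,0.002,0,-2.55,0,-1,-0.0265,0.003,0.003,0,-2.55,0,-1,-0.0265,0.003,0.0045,0,-2.55,0,-1,-0.026,0.003,0.0055,0,-2.55,0,-1,0,0,0,0,0,0,-1,0,0,0,0,0,0])

```text
time_s: 2.8
eef_pos: [0.4839, -0.1444, 0.2696]
tool_rot: [[-0.284, -0.001, -0.959], [0.959, 0.001, -0.284], [0.001, -1.0, 0.0]]
wrist_force: [0.1, -0.7, -0.4]
width: 0.0915
```

Run:
```python
from h import *
c,o=snap('wrist','w3.png');print(o['eef_pos'],o['tool_rot'].round(3),o['time_s'])
im=c['img'][:,:,::-1]
a=im[60:300,180:380]; cv2.imwrite('pics/z4.png',cv2.resize(a,None,fx=2.5,fy=2.5,interpolation=cv2.INTER_CUBIC))
```

```text
[ 0.48388451 -0.14437591  0.26964845] [[-0.284 -0.001 -0.959]
 [ 0.959  0.001 -0.284]
 [ 0.001 -1.     0.   ]] 2.8
```

View pics/z4.png

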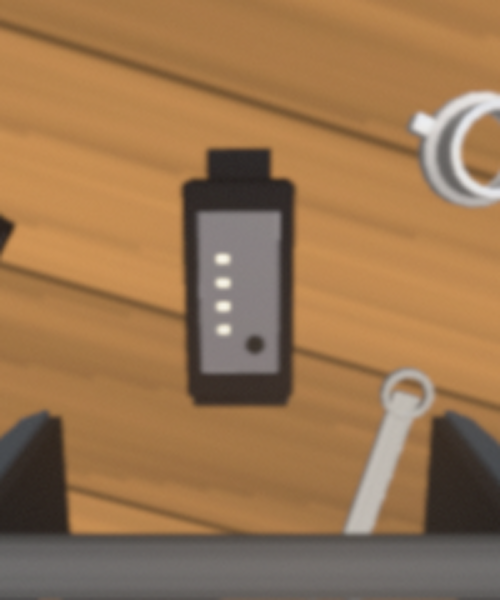

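Run:
```python
from h import *
c,o=load('w3.png')
f=lambda x,y,z: onz(c,180+(x+.5)/2.5-.5,60+(y+.5)/2.5-.5,z,o)
P={}
for n,x,y,z in [('NL',183,183,.06),('NR',294,183,.06),('FL',190,402,.06),('FR',291,402,.06),('tL',207,150,.01),('tR',271,150,.01),('g1',197,212,.06),('g2',281,211,.06),('g3',203,374,.06),('g4',279,374,.06)]:
    P[n]=f(x,y,z);print(n,P[n].round(4))
n=(P['NL']+P['NR'])/2;fa=(P['FL']+P['FR'])/2;d=fa-n
print(n,fa,np.linalg.norm(d),np.degrees(np.arctan2(d[1],d[0])))
g=(P['g3']+P['g4']-P['g1']-P['g2'])/2;print(np.degrees(np.arctan2(g[1],g[0])),np.linalg.norm(g))
t=np.array([fa[0],fa[1]])
u=d[:2]/np.linalg.norm(d[:2]); print('centre from near',n[:2]+.065*u,'from far',fa[:2]-.047*u,'tongue',(P['tL']+P['tR'])[:2]/2+.081*u)
```

```text
NL [ 0.4283 -0.1916  0.06  ]
NR [ 0.4131 -0.1399  0.06  ]
FL [ 0.5353 -0.1588  0.06  ]
FR [ 0.5203 -0.1078  0.06  ]
tL [ 0.4103 -0.1872  0.01  ]
tR [ 0.4004 -0.1537  0.01  ]
g1 [ 0.4397 -0.1814  0.06  ]
g2 [ 0.4276 -0.142   0.06  ]
g3 [ 0.5186 -0.1564  0.06  ]
g4 [ 0.5074 -0.1184  0.06  ]
[ 0.42069962 -0.16575795  0.06      ] [ 0.52778253 -0.13331988  0.06      ] 0.11188824330898678 16.852862186904723
17.04589009301906 0.08296600510429954
centre from near [ 0.48290803 -0.14691348] from far [ 0.48280107 -0.14694588] tongue [ 0.48285527 -0.14694759]
```

Run:
```python
from h import *
o=robot.get_obs(); p,Rr=o['eef_pos'],o['tool_rot']
print(np.degrees(np.arctan2(Rr[1,0],Rr[0,0]))-90)
p,Rr=plan(p,Rr,np.array([.4829,-.1469,.035]),frame(16.9,0)[0],8,-1)
```

```text
16.527105577552646
[-1.0,-0.0003,0.0294,0.0002,0.0,-0.05,0.01,-1.0,-0.0004,0.0293,0.0002,0.0,-0.04,0.01,-1.0,-0.0003,0.0294,0.0003,0.0,-0.05,0.0,-1.0,-0.0003,0.0293,0.0002,0.0,-0.05,0.01,-1.0,-0.0003,0.0294,0.0002,0.0,-0.04,0.01,-1.0,-0.0003,0.0294,0.0002,0.0,-0.05,0.01,-1.0,-0.0003,0.0293,0.0003,0.0,-0.05,0.01,-1.0,-0.0003,0.0294,0.0002,0.0,-0.04,0.0]
```

step_arm(commands=[-1,-0.0025,0.03,0.002,0,-0.4,0,-1,0,0.035,0,0,0,0,-1,0,0.035,0,0,0,0,-1,0,0.035,0,0,0,0,-1,0,0.03,0,0,0,0,-1,0,0.03,0,0,0,0,-1,0,0.02,0,0,0,0,-1,0,0.02,0,0,0,0,-1,0,0,0,0,0,0,-1,0,0,0,0,0,0])

```text
time_s: 3.85
eef_pos: [0.4832, -0.1476, 0.0354]
tool_rot: [[-0.292, 0.0, -0.957], [0.957, 0.0, -0.292], [0.0, -1.0, -0.0]]
wrist_force: [0.8, -0.7, 0.5]
width: 0.0914
```

step_arm(commands=[0.9,0,0,0,0,0,0,0.9,0,0,0,0,0,0,0.9,0,0,0,0,0,0,0.9,0,0,0,0,0,0,0.9,0,0,0,0,0,0,0.9,0,0,0,0,0,0,0.9,0,0,0,0,0,0,0.9,0,0,0,0,0,0], squeeze=45)

```text
time_s: 4.65
eef_pos: [0.4829, -0.1486, 0.0353]
tool_rot: [[-0.29, 0.0, -0.957], [0.957, 0.0, -0.29], [0.0, -1.0, -0.0]]
wrist_force: [-0.7, 1.0, 6.1]
width: 0.0558
```

step_arm(commands=[0.9,0,-0.01,0,0,0,0,0.9,0,-0.02,0,0,0,0,0.9,0,-0.03,0,0,0,0,0.9,0,-0.03,0,0,0,0,0.9,0,-0.03,0,0,0,0,0.9,0,-0.03,0,0,0,0,0.9,0,-0.03,0,0,0,0,0.9,0,-0.02,0,0,0,0,0.9,0,-0.01,0,0,0,0,0.9,0,0,0,0,0,0,0.9,0,0,0,0,0,0])

```text
time_s: 5.75
eef_pos: [0.482, -0.1484, 0.2435]
tool_rot: [[-0.29, -0.003, -0.957], [0.957, 0.001, -0.29], [0.002, -1.0, 0.002]]
wrist_force: [0.1, 0.2, -4.7]
width: 0.0561
```

Run:
```python
from h import *
c,o=snap('wrist','w4.png');print(o['eef_pos'],o['wrist_force'],o['torque'],o['time_s'],o['width'])
T=np.array(c['T_tool_cam']);print(T.round(4))
```

```text
[ 0.48203204 -0.14837869  0.24352583] [ 0.11843691  0.20866552 -4.73593973] [ 0.00598645 -0.04168495 -0.02190264] 5.75 0.05608049761054776
[[ 1.000e+00 -1.000e-04  2.000e-04  9.000e-04]
 [-2.000e-04 -2.719e-01  9.623e-01 -1.558e-01]
 [-1.000e-04 -9.623e-01 -2.719e-01  7.710e-02]
 [ 0.000e+00  0.000e+00  0.000e+00  1.000e+00]]
```

View pics/w4.png

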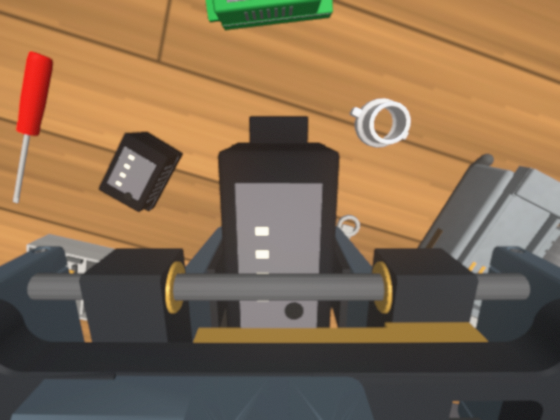

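Run:
```python
from h import *
c,o=load('w4.png')
im=c['img'][:,:,::-1]; a=im[100:270,200:360]; cv2.imwrite('pics/z5.png',cv2.resize(a,None,fx=3.5,fy=3.5,interpolation=cv2.INTER_CUBIC))
T=np.array(c['T_tool_cam']);f,cx,cy,k=K(c)
M=np.array([[f,0,cx],[0,f,cy],[0,0,1.]])
def ty(u,v,y):
    p=cv2.undistortPoints(np.array([[[u,v]]],float),M,np.array([k,0,0,0,0.]))[0,0]
    d=T[:3,:3]@np.array([*p,1]); return T[:3,3]+d*(y-T[1,3])/d[1]
for n,u,v,z in [('tipL',250,117,-20),('tipR',308,117,-20),('rootL',250,144,-20),('bodyL',220,154,30),('bodyR',338,154,30),('botgap',279,144,-10)]:
    print(n,(ty(u,v,.005-z/1000)*1000).round(1))
```

```text
tipL [-15.8  25.   81. ]
tipR [18.5 25.  81. ]
rootL [-16.2  25.   65.3]
bodyL [-24.9 -25.   64.3]
bodyR [ 27.3 -25.   64.2]
botgap [ 1.3 15.  66. ]
```

View pics/z5.png

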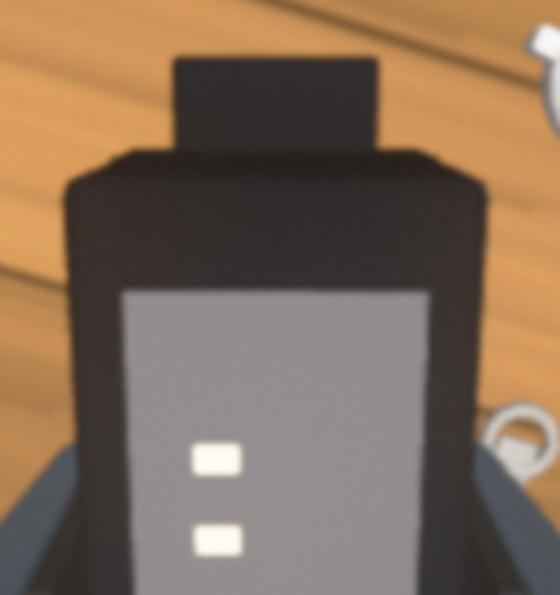

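```bash
cat >> h.py <<'E'
SEAT=np.array([.4738,.1241,.105]); YAW=-8.4
def pose(X,Y,Z,tilt,yaw=None,seat=None):
    yaw=YAW if yaw is None else yaw; seat=SEAT if seat is None else seat
    Rt,Rp=frame(yaw,tilt); F=frame(yaw,0)[1]
    return seat+F@np.array([X,Y,Z])/1000+.005*Rp[:,2], Rt
def packat(o):
    "pack X,Y,Z (mm) tilt, yaw from obs assuming nominal grasp"
    Rt=o['tool_rot']; pz=-Rt[:,1]; px=-Rt[:,2]; pc=o['eef_pos']-.005*pz
    return (frame(YAW,0)[1].T@(pc-SEAT)*1000).round(1), round(np.degrees(np.arcsin(px[2])),2), round(np.degrees(np.arctan2(px[1],px[0])),2)
E
python3 - <<'E'
from h import *
o=robot.get_obs(); p,Rr=o['eef_pos'],o['tool_rot']; print(packat(o),o['joint_positions'])
p1,R1=pose(-8,0,85,20); print(p1)
plan(p,Rr,p1,R1,11,.9)
E
```

```text
(array([  47.8, -268.3,  133.2]), np.float64(-0.17), np.float64(16.87)) [-3.21471302e-01  1.99819748e-01  1.69188200e+00  2.30918598e-05
  1.25345892e+00 -2.18672588e+00]
[0.46419407 0.12551848 0.19469846]
[0.9,0.0243,0.0044,-0.0057,-1.81,2.27,0.41,0.9,0.0245,0.0045,-0.0046,-1.8,2.28,0.41,0.9,0.0247,0.0044,-0.0035,-1.81,2.27,0.4,0.9,0.0249,0.0043,-0.0023,-1.8,2.27,0.41,0.9,0.0249,0.0041,-0.0013,-1.81,2.27,0.41,0.9,0.025,0.0041,-0.0001,-1.8,2.28,0.41,0.9,0.0251,0.0038,0.001,-1.81,2.27,0.41,0.9,0.025,0.0036,0.0022,-1.81,2.27,0.41,0.9,0.0249,0.0033,0.0032,-1.8,2.27,0.4,0.9,0.0247,0.0031,0.0043,-1.81,2.28,0.41,0.9,0.0247,0.0027,0.0053,-1.8,2.27,0.41]
```

step_arm(commands=[0.9,0.0245,0.0045,-0.0055,-1.8,2.27,0.4,0.9,0.0245,0.0045,-0.0045,-1.8,2.27,0.4,0.9,0.0245,0.0045,-0.0035,-1.8,2.27,0.4,0.9,0.025,0.0045,-0.0025,-1.8,2.27,0.4,0.9,0.025,0.004,-0.0015,-1.8,2.27,0.4,0.9,0.025,0.004,0,-1.8,2.28,0.4,0.9,0.025,0.004,0.001,-1.8,2.28,0.4,0.9,0.025,0.0035,0.002,-1.8,2.28,0.4,0.9,0.025,0.0035,0.003,-1.8,2.28,0.4,0.9,0.025,0.003,0.0045,-1.8,2.28,0.4,0.9,0.0245,0.0025,0.0055,-1.8,2.28,0.4,0.9,0,0,0,0,0,0])

```text
time_s: 7.0
eef_pos: [0.4626, 0.1276, 0.1934]
tool_rot: [[0.143, 0.335, -0.931], [0.99, -0.049, 0.134], [-0.001, -0.941, -0.339]]
wrist_force: [-0.5, 0.3, -5.2]
width: 0.0558
```

step_arm(commands=[0.9,0,0,0,0,0,0,0.9,0,0,0,0,0,0])

```text
time_s: 7.2
eef_pos: [0.4649, 0.1248, 0.1954]
tool_rot: [[0.147, 0.339, -0.929], [0.989, -0.05, 0.138], [-0.0, -0.94, -0.342]]
wrist_force: [0.2, 0.3, -5.3]
width: 0.0559
```

Run:
```python
from h import *
c,o=snap('wrist','w5.png');print(packat(o),o['wrist_force'],o['time_s'],o['width'])
im=c['img'][:,:,::-1]; a=im[0:270,130:430]; cv2.imwrite('pics/z6.png',cv2.resize(a,None,fx=2.2,fy=2.2,interpolation=cv2.INTER_CUBIC))
c,o=snap('side','s5.png')
im=c['img'][:,:,::-1]; a=im[110:240,190:330]; cv2.imwrite('pics/z7.png',cv2.resize(a,None,fx=4.5,fy=4.5,interpolation=cv2.INTER_CUBIC))
```

```text
(array([-7.2, -0.6, 85.7]), np.float64(20.02), np.float64(-8.43)) [ 0.23171135  0.28827656 -5.29942711] 7.2 0.05593776993776054
```

View pics/z6.png

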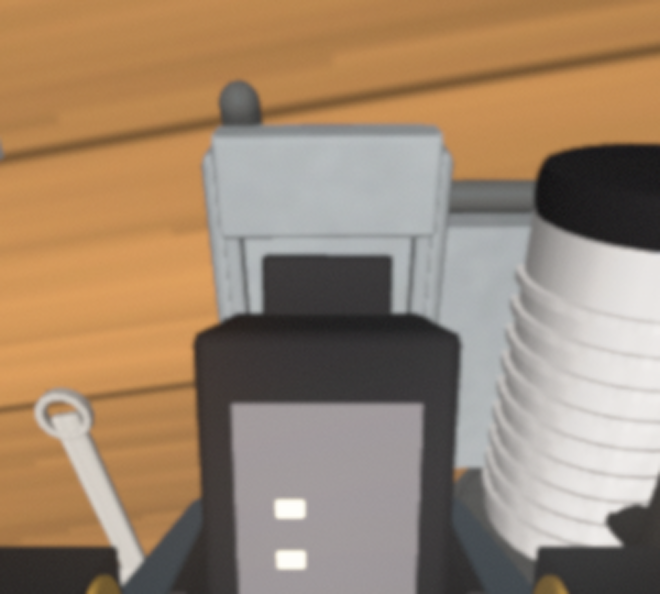

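View pics/z7.png

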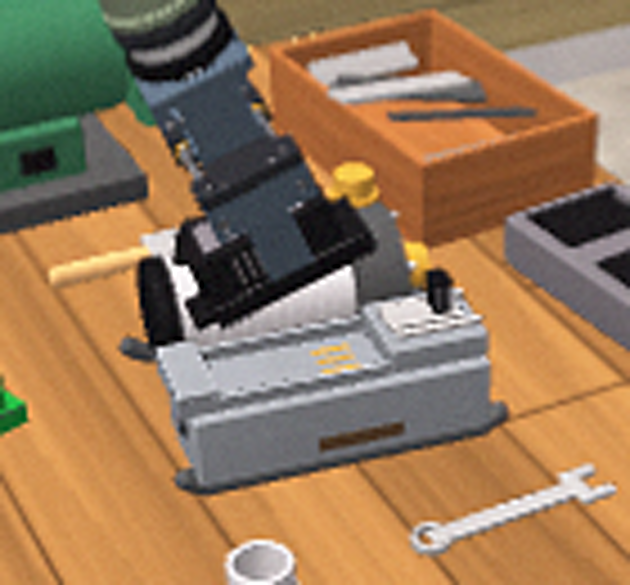

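Run:
```python
from h import *
c,o=load('w5.png')
f=lambda x,y,z: onz(c,130+(x+.5)/2.2-.5,(y+.5)/2.2-.5,z,o)
F=frame(YAW,0)[1]
for n,x,y,z in [('lipL',215,236,.095),('lipR',436,237,.095),('lipbackL',214,128,.095),('lipbackR',439,128,.095),('inL',246,240,.075),('inR',411,240,.075),('inL2',248,310,.075),('inR2',409,310,.075)]:
    P=f(x,y,z); print(n,(F.T@(P-SEAT)*1000).round(1))
pc=packat(o)
Rp=np.column_stack([-o['tool_rot'][:,2],o['tool_rot'][:,0],-o['tool_rot'][:,1]])
tip=o['eef_pos']-.005*Rp[:,2]+Rp@np.array([-.081,0,-.020])
for n,x,y in [('tipL',263,256),('tipR',391,256)]:
    print(n,(F.T@(f(x,y,tip[2])-SEAT)*1000).round(1))
print('tip nominal',(F.T@(tip-SEAT)*1000).round(1))
```

```text
lipL [-68.  -37.8 -10. ]
lipR [-67.6  37.3 -10. ]
lipbackL [-101.3  -34.7  -10. ]
lipbackR [-101.2   35.   -10. ]
inL [-60.4 -29.8 -30. ]
inR [-60.4  31.5 -30. ]
inL2 [-32.8 -31.1 -30. ]
inR2 [-32.8  32.8 -30. ]
tipL [-77.7 -16.9  39.2]
tipR [-77.7  17.4  39.2]
tip nominal [-76.4  -0.5  39.2]
```

step_arm(commands=[0.9,0.0003,0.004,-0.0115,0,0,0,0.9,0,0.014,0.005,0,0,0,0.9,0,0.014,0.005,0,0,0,0.9,0,0.014,0.005,0,0,0,0.9,0,0.0075,0.0027,0,0,0,0.9,0,0,0,0,0,0,0.9,0,0,0,0,0,0])

```text
time_s: 8.0
eef_pos: [0.4787, 0.124, 0.1442]
tool_rot: [[0.147, 0.342, -0.928], [0.989, -0.049, 0.138], [0.001, -0.939, -0.345]]
wrist_force: [0.0, -0.4, -4.8]
width: 0.0558
```

Run:
```python
from h import *
c,o=snap('wrist','w6.png');print(packat(o),o['wrist_force'],o['time_s'],o['width'])
im=c['img'][:,:,::-1]; a=im[0:270,130:430]; cv2.imwrite('pics/z8.png',cv2.resize(a,None,fx=2.2,fy=2.2,interpolation=cv2.INTER_CUBIC))
c,o=snap('side','s6.png')
im=c['img'][:,:,::-1]; a=im[110:240,190:330]; cv2.imwrite('pics/z9.png',cv2.resize(a,None,fx=4.5,fy=4.5,interpolation=cv2.INTER_CUBIC))
```

```text
(array([ 6.6,  0.6, 34.5]), np.float64(20.18), np.float64(-8.46)) [ 4.42916894e-03 -3.55184830e-01 -4.82656910e+00] 8.0 0.055834447556276666
```

View pics/z8.png

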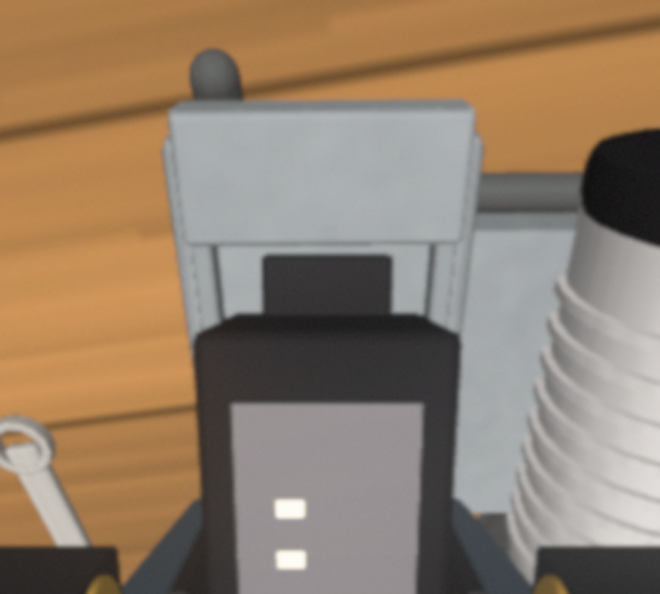

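View pics/z9.png

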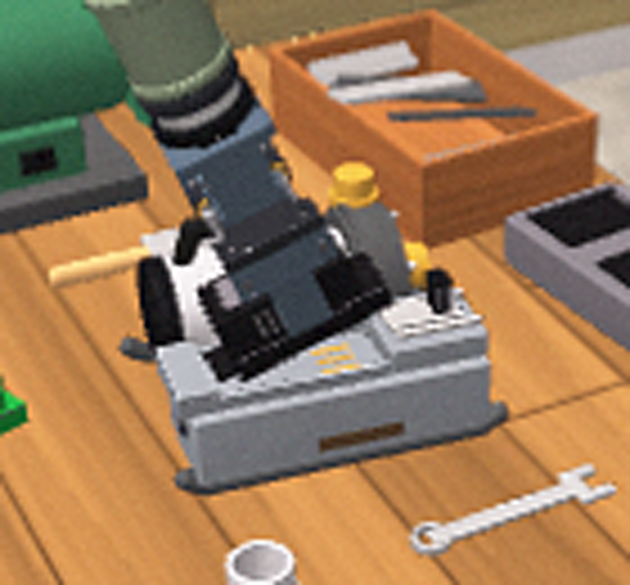

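step_arm(commands=[0.9,0,0.0038,0.0013,0,0,0,0.9,0,0.0037,0.0014,0,0,0,0.9,0,0,0,0,0,0,0.9,0,0,0,0,0,0])

```text
time_s: 8.5
eef_pos: [0.4777, 0.1241, 0.1356]
tool_rot: [[0.146, 0.34, -0.929], [0.989, -0.05, 0.137], [0.001, -0.939, -0.344]]
wrist_force: [0.4, 0.2, -4.9]
width: 0.0559
```

Run:
```python
from h import *
o=robot.get_obs();print(packat(o),o['wrist_force'],o['torque'],o['time_s'],o['width'])
```

```text
(array([ 5.6,  0.6, 25.9]), np.float64(20.11), np.float64(-8.42)) [ 0.41700252  0.19802409 -4.88706726] [0.07591647 0.52069536 0.05206584] 8.5 0.055937436035523896
```

step_arm(commands=[0.9,0,-0.0015,0.004,0,0,0,0.9,0,-0.0015,0.004,0,0,0,0.9,0,-0.0014,0.004,0,0,0,0.9,0,0,0,0,0,0,0.9,0,0,0,0,0,0])

```text
time_s: 9.0
eef_pos: [0.4651, 0.1261, 0.1359]
tool_rot: [[0.146, 0.341, -0.929], [0.989, -0.049, 0.137], [0.001, -0.939, -0.344]]
wrist_force: [0.4, 0.0, -5.1]
width: 0.0561
```

Run:
```python
from h import *
c,o=snap('wrist','w7.png');print(packat(o),o['wrist_force'],o['torque'],o['time_s'],o['width'])
im=c['img'][:,:,::-1]; a=im[0:270,130:430]; cv2.imwrite('pics/z10.png',cv2.resize(a,None,fx=2.2,fy=2.2,interpolation=cv2.INTER_CUBIC))
c,o=snap('side','s7.png')
im=c['img'][:,:,::-1]; a=im[110:240,190:330]; cv2.imwrite('pics/z11.png',cv2.resize(a,None,fx=4.5,fy=4.5,interpolation=cv2.INTER_CUBIC))
```

```text
(array([-7.1,  0.7, 26.2]), np.float64(20.14), np.float64(-8.41)) [ 0.41669856  0.01826629 -5.06568486] [0.12088095 0.49383232 0.05995742] 9.0 0.056135673590674916
```

View pics/z10.png

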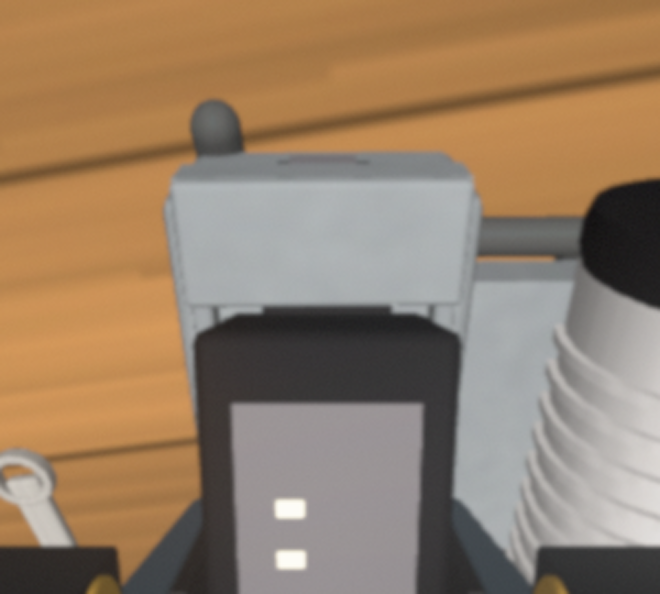

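View pics/z11.png

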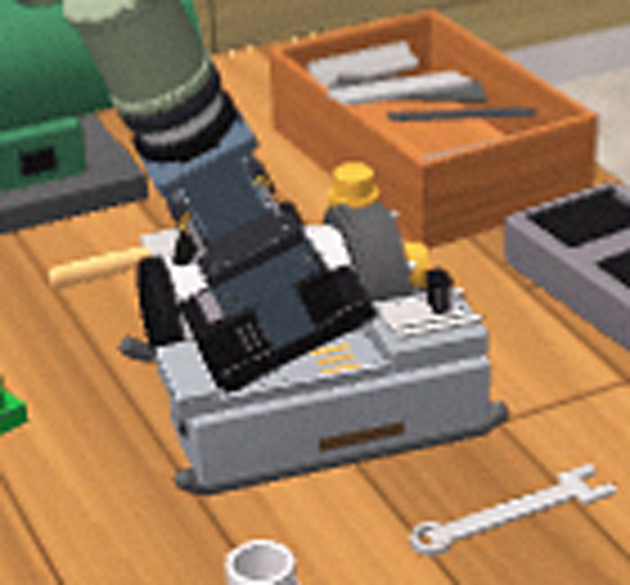

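Run:
```python
from h import *
o=robot.get_obs(); p,Rr=o['eef_pos'].copy(),o['tool_rot'].copy()
for X,Z,t,n in [(-4.7,19.3,15,3),(-3,13,10,3),(-1.2,6.8,5,3),(-.3,3.3,2,2)]:
    p1,R1=pose(X,.5,Z,t)
    p,Rr=plan(p,Rr,p1,R1,n,.9)
```

```text
[0.9,-0.0001,0.0024,-0.0001,1.72,-0.01,0.02,0.9,0.0,0.0024,-0.0001,1.71,0.0,0.02,0.9,-0.0001,0.0024,-0.0002,1.72,-0.01,0.02]
[0.9,0.0,0.0022,-0.0001,1.67,0.0,0.0,0.9,0.0,0.0022,-0.0002,1.66,0.0,0.0,0.9,0.0,0.0021,-0.0003,1.67,0.0,0.0]
[0.9,0.0,0.0022,-0.0004,1.67,0.0,0.0,0.9,0.0,0.0021,-0.0004,1.66,0.0,0.0,0.9,0.0,0.0021,-0.0005,1.67,0.0,0.0]
[0.9,0.0,0.0018,-0.0004,1.5,0.0,0.0,0.9,0.0,0.0018,-0.0005,1.5,0.0,0.0]
```

step_arm(commands=[0.9,0,0.0024,-0.0001,1.7,0,0,0.9,0,0.0024,-0.0001,1.7,0,0,0.9,0,0.0024,-0.0002,1.7,0,0,0.9,0,0.0022,-0.0001,1.67,0,0,0.9,0,0.0022,-0.0002,1.67,0,0,0.9,0,0.0021,-0.0003,1.67,0,0,0.9,0,0,0,0,0,0,0.9,0,0,0,0,0,0])

```text
time_s: 9.9
eef_pos: [0.47, 0.1251, 0.1227]
tool_rot: [[0.147, 0.172, -0.974], [0.989, -0.025, 0.144], [0.001, -0.985, -0.174]]
wrist_force: [0.4, 0.3, -5.2]
width: 0.0556
```

Run:
```python
from h import *
c,o=snap('wrist','w8.png');print(packat(o),o['wrist_force'],o['torque'],o['time_s'],o['width'])
im=c['img'][:,:,::-1]; a=im[0:270,130:430]; cv2.imwrite('pics/z12.png',cv2.resize(a,None,fx=2.2,fy=2.2,interpolation=cv2.INTER_CUBIC))
```

```text
(array([-3. ,  0.5, 12.8]), np.float64(10.02), np.float64(-8.43)) [ 0.43904992  0.25861744 -5.24898003] [ 0.06449787  0.24730434 -0.03611605] 9.9 0.055644850808181566
```

View pics/z12.png

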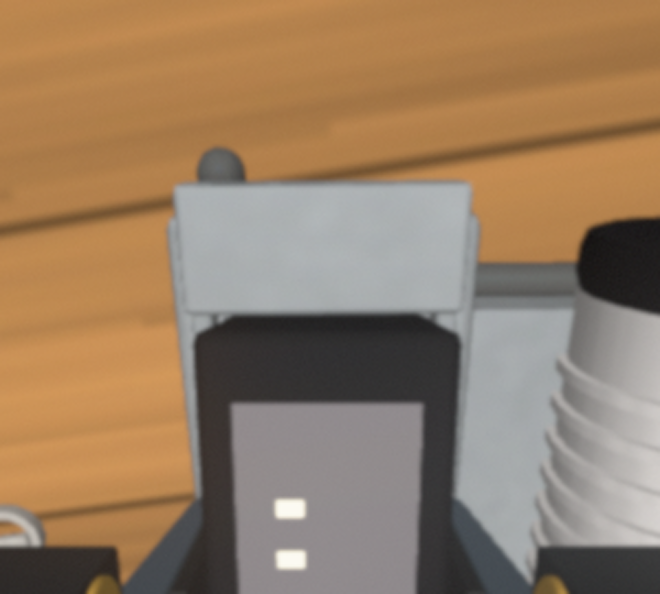

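step_arm(commands=[0.9,0,0.0022,-0.0004,1.67,0,0,0.9,0,0.0021,-0.0004,1.67,0,0,0.9,0,0.0021,-0.0005,1.67,0,0,0.9,0,0.0018,-0.0004,1.5,0,0,0.9,0,0.0018,-0.0005,1.5,0,0,0.9,0,0,0,0,0,0,0.9,0,0,0,0,0,0])

```text
time_s: 10.65
eef_pos: [0.4732, 0.1247, 0.1128]
tool_rot: [[0.147, 0.034, -0.989], [0.989, -0.004, 0.146], [0.001, -0.999, -0.034]]
wrist_force: [0.5, 0.1, -5.7]
width: 0.0556
```

Run:
```python
from h import *
o=robot.get_obs();print(packat(o),o['wrist_force'],o['torque'],o['time_s'],o['width'])
p,Rr=o['eef_pos'].copy(),o['tool_rot'].copy()
p1,R1=pose(0,.5,.5,0); plan(p,Rr,p1,R1,3,.9)
```

```text
(array([-0.5,  0.5,  2.8]), np.float64(1.96), np.float64(-8.43)) [ 0.53705455  0.1371924  -5.71669689] [ 0.05113426 -0.30805582 -0.0094207 ] 10.65 0.055596610710783444
[0.9,0.0,0.0008,-0.0002,0.65,-0.01,0.01,0.9,0.0,0.0008,-0.0002,0.66,-0.01,0.01,0.9,0.0,0.0008,-0.0002,0.65,-0.01,0.02]
```

step_arm(commands=[0.9,0,0.0008,-0.0002,0.65,0,0,0.9,0,0.0008,-0.0002,0.65,0,0,0.9,0,0.0008,-0.0002,0.65,0,0,0.9,0,0,0,0,0,0,0.9,0,0,0,0,0,0])

```text
time_s: 11.15
eef_pos: [0.4738, 0.1247, 0.1107]
tool_rot: [[0.146, 0.001, -0.989], [0.989, 0.001, 0.146], [0.001, -1.0, -0.001]]
wrist_force: [0.1, -0.2, -5.9]
width: 0.0559
```

Run:
```python
from h import *
c,o=snap('wrist','w9.png');print(packat(o),o['wrist_force'],o['torque'],o['time_s'],o['width'])
im=c['img'][:,:,::-1]; a=im[0:270,130:430]; cv2.imwrite('pics/z13.png',cv2.resize(a,None,fx=2.2,fy=2.2,interpolation=cv2.INTER_CUBIC))
c,o=snap('side','s9.png')
im=c['img'][:,:,::-1]; a=im[110:240,190:330]; cv2.imwrite('pics/z14.png',cv2.resize(a,None,fx=4.5,fy=4.5,interpolation=cv2.INTER_CUBIC))
```

```text
(array([-0. ,  0.6,  0.7]), np.float64(0.04), np.float64(-8.42)) [ 0.12979768 -0.21829021 -5.91002548] [ 0.0001969  -0.12423729  0.03416054] 11.15 0.0558526002011379
```

View pics/z13.png

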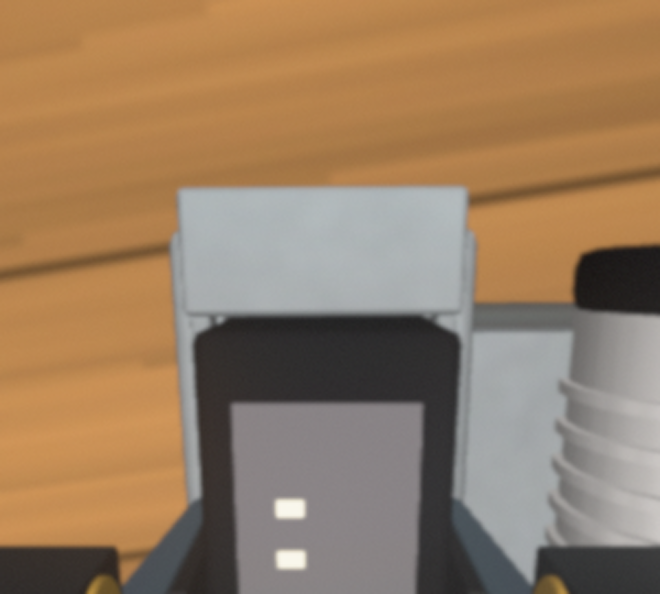

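View pics/z14.png

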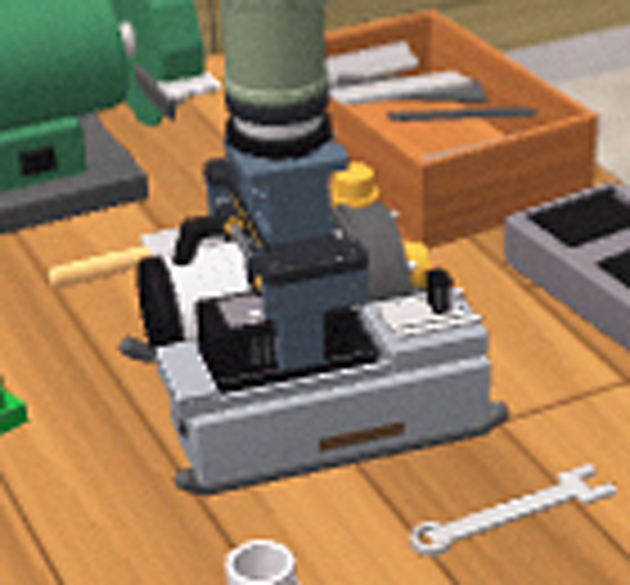

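step_arm(commands=[0.9,0,0.0005,0,0,0,0,0.9,0,0.0005,0,0,0,0,0.9,0,0,0,0,0,0,0.9,0,0,0,0,0,0])

```text
time_s: 11.65
eef_pos: [0.4739, 0.1247, 0.1103]
tool_rot: [[0.146, 0.001, -0.989], [0.989, 0.001, 0.146], [0.001, -1.0, -0.001]]
wrist_force: [-1.3, -0.3, 2.3]
width: 0.056
```

step_arm(commands=[-0.45,0,0,0,0,0,0,-0.45,0,0,0,0,0,0,-0.45,0,0,0,0,0,0,-0.45,0,0,0,0,0,0])

```text
time_s: 12.05
eef_pos: [0.474, 0.1247, 0.1098]
tool_rot: [[0.146, 0.001, -0.989], [0.989, 0.001, 0.146], [0.001, -1.0, -0.001]]
wrist_force: [-0.9, -0.8, 0.2]
width: 0.0659
```

Run:
```python
from h import *
o=robot.get_obs();print(packat(o),o['wrist_force'],o['torque'],o['time_s'],o['width'])
```

```text
(array([ 0.2,  0.7, -0.2]), np.float64(0.07), np.float64(-8.41)) [-0.92107691 -0.82331922  0.18411786] [0.06421494 0.00703022 0.02693184] 12.05 0.06591067828029964
```

step_arm(commands=[-0.45,0,-0.01,0,0,0,0,-0.45,0,-0.02,0,0,0,0,-0.45,0,-0.03,0,0,0,0,-0.45,0,-0.03,0,0,0,0,-0.45,0,-0.03,0,0,0,0,-0.45,0,-0.03,0,0,0,0,-0.45,0,-0.03,0,0,0,0,-0.45,0,0,0,0,0,0,-0.45,0,0,0,0,0,0])

```text
time_s: 12.95
eef_pos: [0.4737, 0.1245, 0.2905]
tool_rot: [[0.146, 0.003, -0.989], [0.989, 0.001, 0.146], [0.001, -1.0, -0.002]]
wrist_force: [-0.6, -0.6, 0.1]
width: 0.0659
```

Run:
```python
from h import *
c,o=snap('wrist','w10.png');print(packat(o),o['wrist_force'],o['time_s'],o['width'])
im=c['img'][:,:,::-1]; a=im[60:280,180:400]; cv2.imwrite('pics/z15.png',cv2.resize(a,None,fx=2.7,fy=2.7,interpolation=cv2.INTER_CUBIC))
c,o=snap('side','s10.png')
im=c['img'][:,:,::-1]; a=im[110:240,190:330]; cv2.imwrite('pics/z16.png',cv2.resize(a,None,fx=4.5,fy=4.5,interpolation=cv2.INTER_CUBIC))
c,o=snap('top','t10.png')
im=c['img'][:,:,::-1]; a=im[140:270,190:350]; cv2.imwrite('pics/z17.png',cv2.resize(a,None,fx=4.5,fy=4.5,interpolation=cv2.INTER_CUBIC))
```

```text
(array([ -0.2,   0.4, 180.5]), np.float64(0.14), np.float64(-8.41)) [-0.6233529  -0.64927171  0.11497003] 12.95 0.06586500849927333
```

View pics/z15.png

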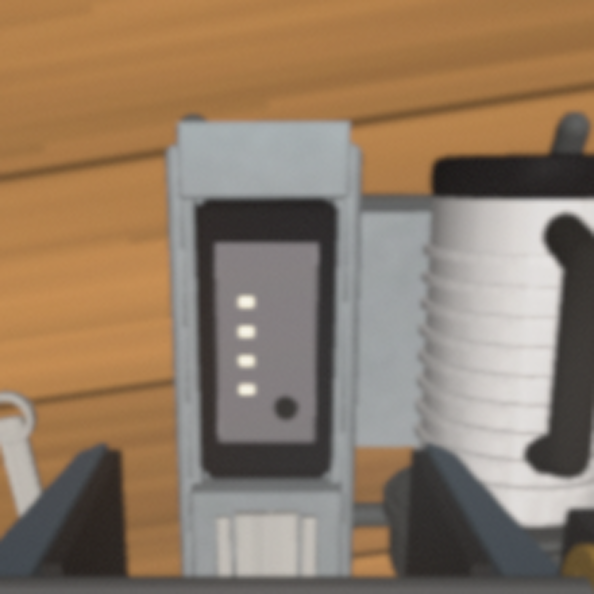

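View pics/z16.png

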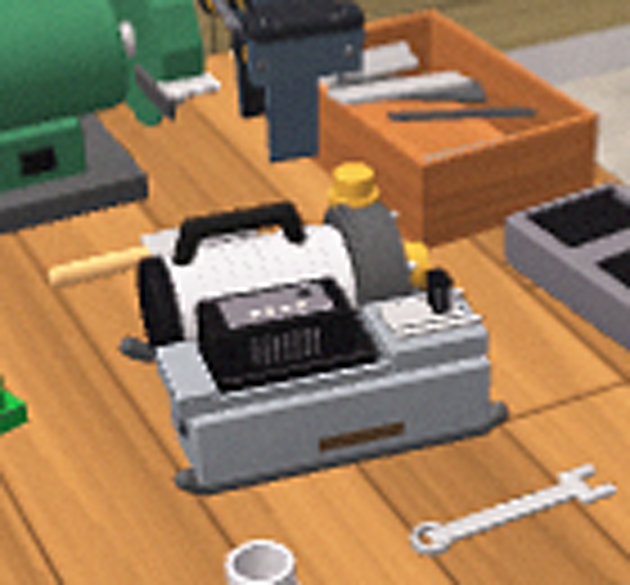

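View pics/z17.png

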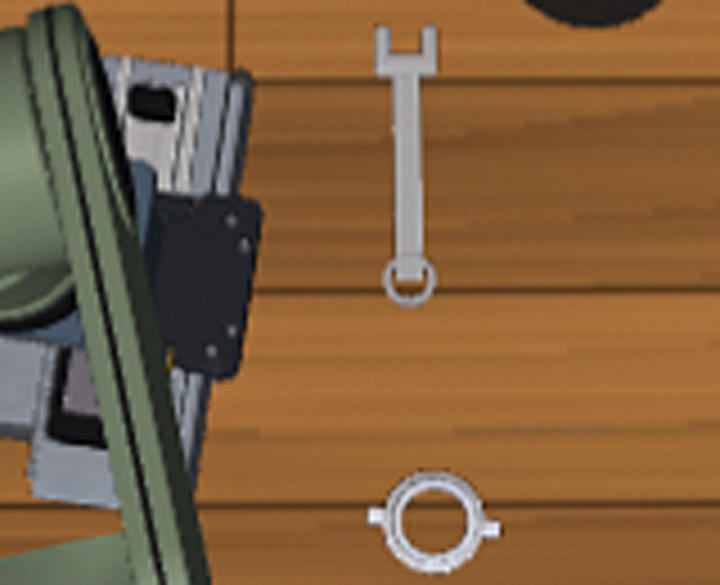

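step_arm(commands=[-0.45,0,0,-0.03,0,0,0,-0.45,0,0,-0.03,0,0,0,-0.45,0,0,-0.03,0,0,0,-0.45,0,0,-0.03,0,0,0,-0.45,0,0,0,0,0,0,-0.45,0,0,0,0,0,0])

```text
time_s: 13.7
eef_pos: [0.5919, 0.1068, 0.2881]
tool_rot: [[0.147, -0.003, -0.989], [0.989, 0.0, 0.147], [-0.0, -1.0, 0.003]]
wrist_force: [-1.1, 0.2, -0.0]
width: 0.066
```

Run:
```python
from h import *
c,o=snap('wrist','w11.png');print(packat(o),o['time_s'],o['width'])
im=c['img'][:,:,::-1]; a=im[0:280,180:400]; cv2.imwrite('pics/z18.png',cv2.resize(a,None,fx=2.1,fy=2.1,interpolation=cv2.INTER_CUBIC))
```

```text
(array([119.4,   0.2, 178.1]), np.float64(-0.16), np.float64(-8.44)) 13.7 0.06604483674746814
```

View pics/z18.png

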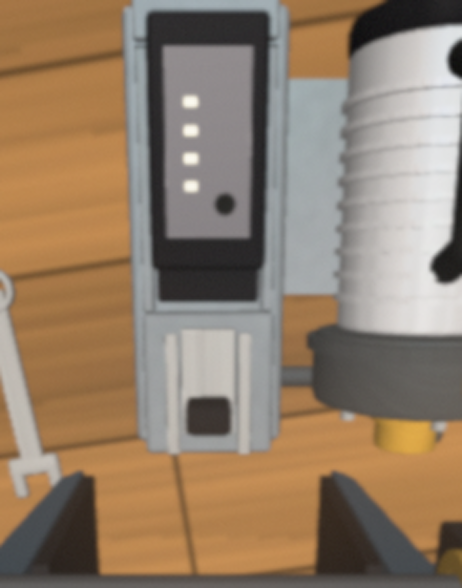

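Run:
```python
from h import *
c,o=load('w11.png')
f=lambda x,y,z: onz(c,180+(x+.5)/2.1-.5,(y+.5)/2.1-.5,z,o)
F=frame(YAW,0)[1]
for n,x,y,z in [('gripUL',187,397,.1345),('gripUR',230,397,.1345),('gripLL',188,435,.1345),('gripLR',231,435,.1345),('packFL',153,268,.135),('packFR',266,266,.135),('packNL',147,13,.135),('packNR',270,13,.135),('ledgeL',160,301,.095),('ledgeR',257,300,.095),('rearL',156,312,.0975)]:
    print(n,(F.T@(f(x,y,z)-SEAT)*1000).round(1))
```

```text
gripUL [109.   -9.3  29.5]
gripUR [109.   12.8  29.5]
gripLL [129.3  -9.   29.5]
gripLR [129.3  13.5  29.5]
packFL [ 44.9 -25.2  30. ]
packFR [44.  29.7 30. ]
packNL [-63.9 -25.4  30. ]
packNR [-63.9  28.8  30. ]
ledgeL [ 62.9 -25.1 -10. ]
ledgeR [ 62.4  28.8 -10. ]
rearL [ 68.8 -27.3  -7.5]
```

step_arm(commands=[-0.45,0,0.03,0,0,0,0,-0.45,0,0.03,0,0,0,0,-0.45,0,0.03,0,0,0,0,-0.45,0,0.03,0,0,0,0,-0.45,0,0.02,0,0,0,0,-0.45,0,0.015,0,0,0,0,-0.45,0,0.01,0,0,0,0,-0.45,0,0,0,0,0,0,-0.45,0,0,0,0,0,0])

```text
time_s: 14.65
eef_pos: [0.5926, 0.1073, 0.1256]
tool_rot: [[0.146, 0.002, -0.989], [0.989, 0.001, 0.146], [0.001, -1.0, -0.002]]
wrist_force: [0.9, 0.0, 1.0]
width: 0.0664
```

step_arm(commands=[0.8,0,0,0,0,0,0,0.8,0,0,0,0,0,0,0.8,0,0,0,0,0,0,0.8,0,0,0,0,0,0,0.8,0,0,0,0,0,0,0.8,0,0,0,0,0,0,0.8,0,0,0,0,0,0,0.8,0,0,0,0,0,0], squeeze=25)

```text
time_s: 15.45
eef_pos: [0.5926, 0.1074, 0.1249]
tool_rot: [[0.146, 0.001, -0.989], [0.989, 0.001, 0.146], [0.001, -1.0, -0.001]]
wrist_force: [0.1, 1.1, 0.4]
width: 0.0237
```

Run:
```python
from h import *
o=robot.get_obs();print(packat(o),o['wrist_force'],o['torque'],o['time_s'],o['width'])
```

```text
(array([120. ,   0.8,  14.9]), np.float64(0.06), np.float64(-8.4)) [0.1017895  1.13649385 0.40378999] [ 0.18367065 -0.00636625  0.10840125] 15.45 0.023693546722627162
```

Gripped (24 mm). Slide toward the pack (+tool z).

step_arm(commands=[0.8,0,0,0.004,0,0,0,0.8,0,0,0.004,0,0,0,0.8,0,0,0.004,0,0,0,0.8,0,0,0.004,0,0,0,0.8,0,0,0.003,0,0,0,0.8,0,0,0.002,0,0,0,0.8,0,0,0,0,0,0,0.8,0,0,0,0,0,0])

```text
time_s: 16.25
eef_pos: [0.5713, 0.1103, 0.1249]
tool_rot: [[0.146, -0.0, -0.989], [0.989, 0.001, 0.146], [0.001, -1.0, 0.0]]
wrist_force: [0.8, 1.8, 1.0]
width: 0.0237
```

Run:
```python
from h import *
o=robot.get_obs();print(packat(o),o['wrist_force'],o['torque'],o['time_s'],o['width'])
```

```text
(array([98.4,  0.6, 14.9]), np.float64(-0.02), np.float64(-8.42)) [0.82762719 1.82247535 1.04073097] [ 0.38599076 -0.06643405  0.05606162] 16.25 0.023665011728613877
```

step_arm(commands=[0.8,0,0,0.002,0,0,0,0.8,0,0,0.002,0,0,0,0.8,0,0,0,0,0,0,0.8,0,0,0,0,0,0])

```text
time_s: 16.65
eef_pos: [0.5687, 0.1107, 0.125]
tool_rot: [[0.146, 0.003, -0.989], [0.989, 0.001, 0.146], [0.001, -1.0, -0.003]]
wrist_force: [5.1, 1.1, -1.3]
width: 0.0238
```

Run:
```python
from h import *
o=robot.get_obs();print(packat(o),o['wrist_force'],o['torque'],o['time_s'],o['width'])
```

```text
(array([95.8,  0.6, 15. ]), np.float64(0.16), np.float64(-8.41)) [ 5.14326179  1.11652681 -1.3112424 ] [ 0.19142142 -0.83722174  0.12347457] 16.65 0.02382290358608337
```

step_arm(commands=[0.8,0,0,0.002,0,0,0,0.8,0,0,0.001,0,0,0,0.8,0,0,0,0,0,0])

```text
time_s: 16.95
eef_pos: [0.5685, 0.1108, 0.1251]
tool_rot: [[0.146, 0.009, -0.989], [0.989, 0.0, 0.146], [0.002, -1.0, -0.009]]
wrist_force: [12.0, -1.4, -5.2]
width: 0.0238
```

Run:
```python
from h import *
o=robot.get_obs();print(packat(o),o['wrist_force'],o['torque'],o['time_s'],o['width'])
```

```text
(array([95.7,  0.7, 15.1]), np.float64(0.52), np.float64(-8.39)) [11.95218527 -1.38537505 -5.22693831] [-0.04192743 -1.90707309  0.10026744] 16.95 0.023750351949774446
```

step_arm(commands=[0.8,0,0,-0.002,0,0,0,-0.3,0,0,0,0,0,0,-0.3,0,0,0,0,0,0,-0.3,0,0,0,0,0,0,-0.3,0,0,0,0,0,0])

```text
time_s: 17.45
eef_pos: [0.5661, 0.1108, 0.1247]
tool_rot: [[0.146, -0.0, -0.989], [0.989, 0.0, 0.146], [0.0, -1.0, 0.0]]
wrist_force: [-0.2, 0.6, -0.6]
width: 0.053
```

step_arm(commands=[-0.3,0,-0.01,0,0,0,0,-0.3,0,-0.02,0,0,0,0,-0.3,0,-0.03,0,0,0,0,-0.3,0,-0.03,0,0,0,0,-0.3,0,-0.03,0,0,0,0,-0.3,0,-0.03,0,0,0,0,-0.3,0,0,-0.02,0,0,0,-0.3,0,0,0,0,0,0,-0.3,0,0,0,0,0,0])

```text
time_s: 18.35
eef_pos: [0.5858, 0.1078, 0.2747]
tool_rot: [[0.147, -0.001, -0.989], [0.989, 0.001, 0.147], [0.001, -1.0, 0.001]]
wrist_force: [-0.2, -0.1, -0.6]
width: 0.059
```

Run:
```python
from h import *
c,o=snap('wrist','w12.png');print(packat(o),o['wrist_force'],o['time_s'],o['width'])
im=c['img'][:,:,::-1]; a=im[0:280,180:400]; cv2.imwrite('pics/z19.png',cv2.resize(a,None,fx=2.1,fy=2.1,interpolation=cv2.INTER_CUBIC))
c,o=snap('side','s12.png')
im=c['img'][:,:,::-1]; a=im[110:240,190:330]; cv2.imwrite('pics/z20.png',cv2.resize(a,None,fx=4.5,fy=4.5,interpolation=cv2.INTER_CUBIC))
```

```text
(array([113.2,   0.2, 164.7]), np.float64(-0.04), np.float64(-8.43)) [-0.23741606 -0.11171064 -0.58630594] 18.35 0.059041289795676716
```

View pics/z19.png

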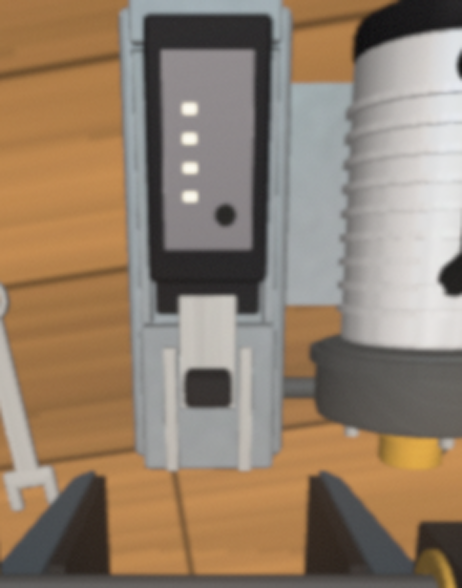

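View pics/s12.png

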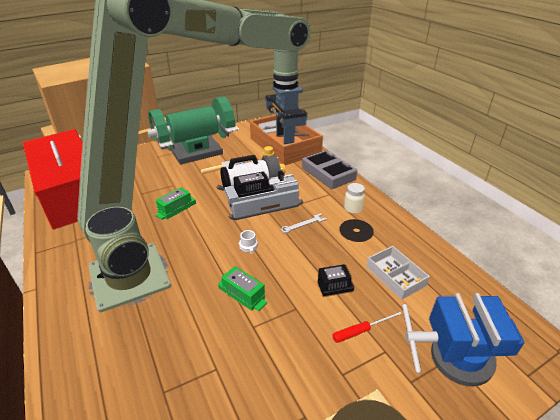

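Run:
```python
from h import *
c,o=load('w12.png')
f=lambda x,y,z: onz(c,180+(x+.5)/2.1-.5,(y+.5)/2.1-.5,z,o)
F=frame(YAW,0)[1]
for n,x,y,z in [('gripLo',209,407,.1345),('packFar',209,281,.135),('packNear',209,16,.135),('boltfront',208,296,.1045)]:
    print(n,(F.T@(f(x,y,z)-SEAT)*1000).round(1))
ticket.job_done()
```

```text
gripLo [105.3   2.1  29.5]
packFar [44.8  2.1 30. ]
packNear [-63.9   2.   30. ]
boltfront [53.3  1.7 -0.5]
the job is handed in; nothing more can be done
```

The long pack is in the bay with its tongue under the lip. The lock is closed to its end stop, and I handed the job in at about 18.4 s; it returned no verdict.

- **Fitting the pack:** I gripped it by its sides and tilted it 20° tongue-down. I lowered it past the lip, slid the tongue about 9 mm under, and swung it level in the hand. I let go only once it rested on the bay floor.
- **Closing the lock:** I gripped the lock grip, slid it about 24 mm, and stopped when it would not move at 12 N. Then I let go and lifted clear.

**Last checks**
- **Lock:** the far edge of the grip measured 105.3 mm from the seat, against 105 mm expected when locked. The bolt lies over the ledge.
- **Pack:** it lies flat, about 1 mm or less from the seat lengthwise. Across, it reads 2 mm off, of which about 1.3 mm looks like a wrist-camera offset that I saw with the pack in the grip.
- **Clearance:** the gripper was clear of everything, with wrist force under 1 N. In the last side view nothing else looked moved, though I did not measure those objects again.

**Disagreement:** before the grasp, the top camera put the bay about 4–6 mm to one side of where the wrist camera put it. I used the wrist camera, and seeing the tongue and lip together in later wrist pictures confirmed it.

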